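# Clamp the flow cell and present its cover

## Task

Swing the cam lever of the clamping base all the way round so that the grey flow-cell block is pushed home against its end stop and locked. Then take the three-hole cover plate (not the four-hole one) by its handle and hold it level, hovering about 15 mm above the block without touching it, with each of its three holes centred over the matching threaded hole, ready for the screws. Finish while still holding it there; leave the other cover and the loose petri dish beside the base where they are.

Things in the scene. Friction and masses are not known exactly. Their poses are not given: they have to be found in the camera images.
- clamp_base: Fixed dark steel clamping base, 128 (x) x 184 (y) x 8 mm; origin: centre of underside, z up; yaw within 0.25 rad, so -x faces the robot. Two fences, tops 22 mm above the worktop, inner faces at x = +-43.5 mm: the cell slides along y between them. End stop: face at y = +68 mm, top 36 mm above the worktop. The lever's upright pivot: x = 0, y = -56.3 mm.
- cam_lever (a joint): Cam lever, rad, about its upright pivot; arm 85 mm from pivot to knob centre. At q the arm points at (-80 degrees - q) in the base's x, y frame: nearly -y at 0 (open), along -x (to the robot) at the hard stop 1.745 (locked); so it grows clockwise from above. Starts at 0 to 0.25. Its cam pushes the cell to the stop. Stays where left; takes 1 to 4 N at the knob.
- lever_knob (a point): Centre of the top of the black upright knob at the lever's end: a cylinder of 18 mm diameter, from 32 to 62 mm above the worktop (this point is the top, 62 mm). The lever's arm lies below it, its top 32 mm above the worktop.
- cell: Loose grey flow-cell block, 84 (x) x 96 (y) x 40 mm, about 0.5 kg, on the base between the fences, axes parallel to the base's; top 48 mm above the worktop. Origin: centre of underside. Home: y = +20 mm in the base's frame; starts 4 to 9 mm short. Three threaded holes in the top, 8 mm wide, 14 mm deep, at (-30, +34), (-30, -34) and (+30, 0) mm in x, y, round a rectangular channel.
- cover: Dark steel cover that fits, 84 (x) x 96 (y) x 6 mm, about 0.22 kg, flat on the worktop; three through holes 12 mm wide at (-30, +34), (-30, -34) and (+30, 0) mm in x, y as in the cell: fits one way round. Origin: centre of underside, z up; world yaw within 0.6 rad. Aluminium flat-sided handle upright on its middle: 12 mm thick (x), 50 mm long (y), from 6 to 40 mm above the underside.
- other_cover: A second cover plate of the same size, material and handle, but with four holes, one near each corner: it does not fit; a bystander. Origin at the centre of its underside. The two covers lie in either of two places.
- dish_loose: Loose petri dish, 91 mm wide and 16 mm high, a bystander beside the clamping base on the robot's right; origin at the centre of its underside.
- cell_hole0 (a point): Centre of the threaded hole in the cell's top face, at its mouth (40 mm above the cell's underside); at (-30, +34) mm in its body's x, y.
- cell_hole1 (a point): Centre of the threaded hole in the cell's top face, at its mouth (40 mm above the cell's underside); at (-30, -34) mm in its body's x, y.
- cell_hole2 (a point): Centre of the threaded hole in the cell's top face, at its mouth (40 mm above the cell's underside); at (+30, 0) mm in its body's x, y.
- cover_hole0 (a point): Centre of the hole of the three-hole cover, at its underside; at (-30, +34) mm in its body's x, y.
- cover_hole1 (a point): Centre of the hole of the three-hole cover, at its underside; at (-30, -34) mm in its body's x, y.
- cover_hole2 (a point): Centre of the hole of the three-hole cover, at its underside; at (+30, 0) mm in its body's x, y.
There are look-alikes about, which are no part of the job. What is shaped like the cover but purple is not meant.

How it is judged:
By the outcome, as a careful person would: the job done as asked, in the order asked, and still so for the second after the job is handed in, while the arm keeps its last pose, push and grip.
It also fails if it takes over 58 s, if anything falls off the work surface, if the arm or the gripper's body presses on something with over 40 N, if the wrist force passes 120 N, or if a joint passes its speed limit or range.

## Robot

A 7-joint arm with a two-finger parallel gripper is mounted at the origin on a cart in front of the work surface, level with it; the furniture and walls round the work are solid. World frame = base frame: x ahead of the robot, y to its left, z up, the work surface at z = 0. Lengths are in m, angles in rad, forces in N, time in s.
With the tool pointing down it reaches from about 0.4 to 0.85 m from the base axis. Payload 10.4 kg.
Tool frame: the origin (TCP) lies on the centre line of the jaws, within the pads' length; the fingertips stand 19 mm ahead of it and the grasp point (between the pads) is the TCP (arm.tip_extent is the distance from the TCP to the fingertips, in m); z points along the fingers, y is the line along which they close (so a half turn about z gives the same grasp; the last joint's range is limited). The gripper opens to 87 mm and grips with 3 to 60 N. Pads are 19 mm wide; open, the fingers measure 117 mm over their backs; the gripper's body (75 mm by 190 mm) begins 51 mm behind the grasp point.
Start: joints at [1.164, 0.332, -0.065, 1.46, 0.022, 1.35, -0.088], TCP at [0.234, -0.58, 0.242] pointing down, gripper open.
Joint ranges: [-2.6, 2.6], [-0.5, 2.12], [-1.47, 1.34], [0.16, 2.42], [-1.27, 4.41], [0.06, 2.06], [-2.6, 2.6]. Speed limits (rad/s): [2.22, 2.22, 2.79, 2.79, 3.14, 3.14, 3.14].

## Interface

Orientations are given as a 3x3 rotation matrix whose columns are the frame's x, y, z axes.
In Python, from rig import arm gives the robot as it stands.
- The arm moves only by the tool move_arm, never from a script. Its argument "deltas" is a list of rows, each an object of numbers: "dx", "dy", "dz": the shift along the tool's x, y, z in units of 30 mm (1.0 is 30 mm); "roll": the turn about the tool's z in units of 5 degrees (1.0 is 5 degrees); "grip": the closure, from -1 (fully open) to 1 (shut). In form: [{"dx": .., "dy": .., "dz": .., "roll": .., "grip": ..}, ...]. A call has 1 to 20 rows; each row shifts and turns the commanded pose from where the row before left it, along the tool's axes as they then stand; what a row does not reach is not made up. A row lasts 1/12 s, in which the tool goes at most 41.7 mm and 7.16 degrees, less where a joint would pass 70% of its speed; a pose out of reach is approached as far as the arm can. A call is refused whole if a number of a shift passes 1 or a number of a turn 1, either way. A call with a gripper value outside its range is refused whole. The fingers move at their own pace and stop on an object; "force" is the grip in N (left out, the last holds). Time passes only in rows, so rows that do not move let the fingers close. It gives the time, the measured TCP pose, the force, the opening and the grip force at its end, in the units of the state.
- arm.get_obs(): the state, without advancing time (a new reading comes with each control period).
- arm.get_image(name): name is "scene" or "top"; returns a dict with "frame" (420x560x3 uint8, red, green, blue), "fov_y" (degrees; the focal length in pixels is half the picture's height over the tangent of half this angle, whatever the lens; pixels are square), "cx", "cy" (the principal point, pixels), "D" ([k1, k2, p1, p2, k3] as OpenCV has them; the pictures are not rectified), "camera_from_world" (4x4, takes a point from world to camera coordinates). Camera axes: x right, y down, z forward; pixel columns grow to the right and rows downward; lengths in m; the calibration is good to about 2 mm. A picture is of the moment at which its call begins. There is no depth.
- arm.hand_in(): hands the job in; it is judged then, once.
The state is a dict: "time": time; "joints": joint angles; "qvel": joint speeds; "joint_efforts": joint torques, N m; "tool_pos": TCP position; "eef_rot": TCP orientation; "contact_force": force on the tool from outside, world axes, zero at the start; "moment": the same for the moment, N m; "gripper_width": finger opening in m; "gripper_force": force on a finger pad.
Only numpy, scipy, OpenCV 4.12 (cv2) and the standard library are available. Lean on these libraries where they do the work, as an engineer would, in place of code of your own. Each camera call takes 0.05 s, during which the arm holds its last target. There are 200 camera calls.

## Working session

There is one attempt and no reset: what is moved stays moved. The work goes in short steps, Python scripts to look and compute and a tool call to move; the robot and the scene stay as the last step left them, time stands still between calls to the robot, and variables do not carry over. Pictures are saved under pics/ and viewed, at most 10 in all, crops included, and the job is handed in when it is done.

Besides the shell and the picture viewer there is one more tool, called after ">>>" as a command line: name --argument value ..., lists and objects as JSON in quotes. move_arm: Moves the arm, as the interface text tells. Its arguments: {"type":"object","properties":{"deltas":{"type":"array","items":{"type":"object","properties":{"dx":{"type":"number"},"dy":{"type":"number"},"dz":{"type":"number"},"roll":{"type":"number"},"grip":{"type":"number"}}}},"force":{"type":"number"}},"required":["deltas"]}

```bash
mkdir -p pics
cat > h.py <<'E'
import numpy as np, cv2
from rig import arm
def cam(name):
    d=arm.get_image(name); f=d["frame"]; H,W=f.shape[:2]
    F=H/2/np.tan(np.radians(d["fov_y"])/2)
    K=np.array([[F,0,d["cx"]],[0,F,d["cy"]],[0,0,1]])
    return f,K,np.array(d["D"],float),np.array(d["camera_from_world"])
def ray(c,uv,z):
    f,K,D,T=c
    p=cv2.undistortPoints(np.array(uv,float).reshape(-1,1,2),K,D).reshape(-1,2)
    d=np.c_[p,np.ones(len(p))]@T[:3,:3]; o=-T[:3,:3].T@T[:3,3]
    return o+d*((z-o[2])/d[:,2])[:,None]
def proj(c,P):
    f,K,D,T=c
    return cv2.projectPoints(np.array(P,float).reshape(-1,1,3),cv2.Rodrigues(T[:3,:3])[0],T[:3,3],K,D)[0].reshape(-1,2)
def save(n,f): cv2.imwrite("pics/"+n,f[:,:,::-1])
E
python3 - <<'E'
from h import *
for n in("top","scene"):
    c=cam(n); save(n+"0.png",c[0]); T=c[3]; print(n,c[1][0,0],c[2],-T[:3,:3].T@T[:3,3]); np.save(n+"0.npy",c[0])
print(arm.get_obs())
E
```

```text
top 433.37965655533066 [-0.04130539  0.          0.          0.          0.        ] [ 0.35824375 -0.05312868  1.23894173]
scene 489.34956839884205 [-0.10888692  0.          0.          0.          0.        ] [-0.04617605  0.69231901  0.66914596]
{'time': 0.1, 'joints': array([ 1.16440703,  0.33277341, -0.06471837,  1.46083847,  0.02159482,
        1.34988828, -0.08847865]), 'qvel': array([ 0.00038762, -0.00155529,  0.0013451 , -0.002366  , -0.00199694,
        0.00046727, -0.00018602]), 'joint_efforts': array([ 2.04542535e-03, -6.24545646e+01,  2.47678848e-02, -3.90716743e+01,
       -6.15623756e-02,  3.67683009e-02,  5.05296669e-05]), 'tool_pos': array([ 0.23391666, -0.57924023,  0.24086455]), 'eef_rot': array([[ 9.27231316e-01,  3.74488775e-01, -4.93903755e-04],
       [ 3.74489098e-01, -9.27230656e-01,  1.10710100e-03],
       [-4.33658065e-05, -1.21150029e-03, -9.99999265e-01]]), 'contact_force': array([ 0.2069007 , -1.09019911, -0.22266803]), 'moment': array([-0.00115571,  0.03411175, -0.00485494]), 'gripper_force': 0.0, 'gripper_width': 0.0867730205233633}
```

View pics/top0.png

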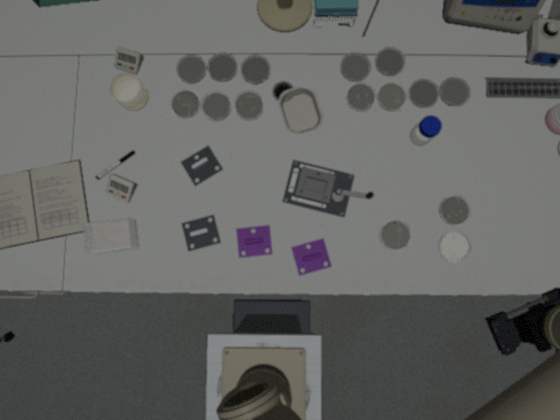

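View pics/scene0.png

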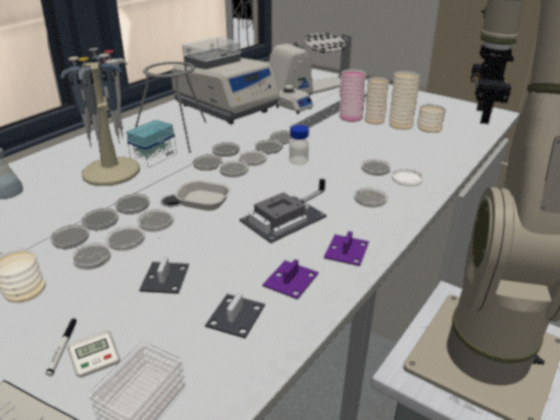

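Top view: dark plates at (202,165) and (201,232), purple look-alikes at (254,241) and (311,257), the base at (318,188) with its knob at (369,195), and dishes at (396,235), (454,210) and (454,247). The scene view shows the dark plates at (164,276) and (235,314). A close crop will show which dark plate has three holes.

Run:
```python
from h import *
f=np.load("top0.npy")
a=cv2.resize(f[140:260,170:240],None,fx=5,fy=5,interpolation=cv2.INTER_CUBIC)
b=cv2.resize(f[150:225,275:380],None,fx=4.2,fy=4.2,interpolation=cv2.INTER_CUBIC)
o=np.zeros((600,800,3),np.uint8);o[:600,:350]=a;o[:315,355:796]=b[:315,:441]
o=np.clip(o*1.5,0,255).astype(np.uint8)
save("crop.png",o)
```

```text
(no output)
```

View pics/crop.png

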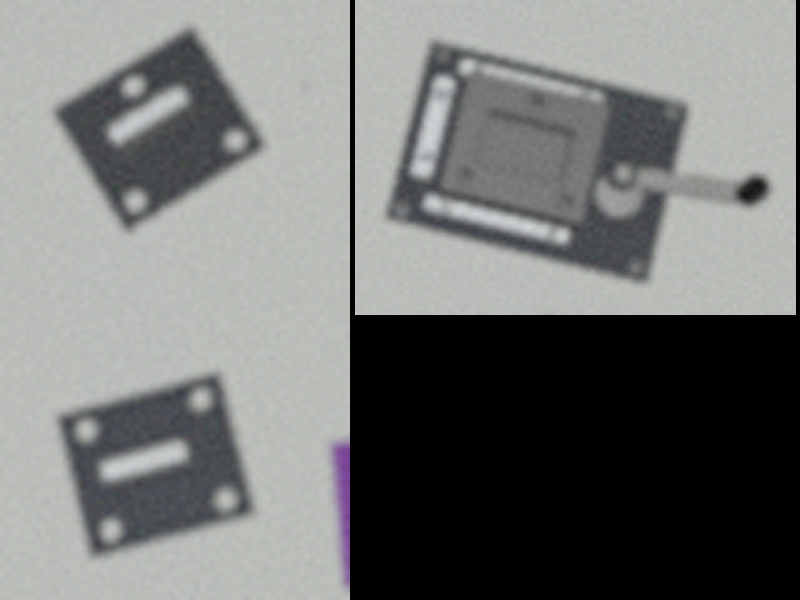

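The crop shows three holes in the upper plate (202,165), with one on the far side and two on the near side. The lower plate (201,232) has four, so I choose the upper one. Next I measure the base, knob and cover.

```bash
cat >> h.py <<'E'
def comp(mask,uv):
    n,l,s,ce=cv2.connectedComponentsWithStats(mask.astype(np.uint8),connectivity=4)
    k=int(np.argmin([1e9 if s[i,4]<15 else np.hypot(*(ce[i]-uv)) for i in range(1,n)]))+1
    return l==k
def rect(c,mask,z):
    # sub-pixel-ish outline: rectangle of world points
    cnt=max(cv2.findContours(cv2.resize(mask.astype(np.uint8)*255,None,fx=4,fy=4,interpolation=cv2.INTER_LINEAR)//128,cv2.RETR_EXTERNAL,cv2.CHAIN_APPROX_NONE)[0],key=len)
    uv=(cnt.reshape(-1,2)+.5)/4-.5
    P=ray(c,uv,z)[:,:2]
    return cv2.minAreaRect((P*1000).astype(np.float32)),P
E
python3 - <<'E'
from h import *
c=cam("top"); g=cv2.cvtColor(c[0],cv2.COLOR_RGB2GRAY); hsv=cv2.cvtColor(c[0],cv2.COLOR_RGB2HSV)
print("gray bg",np.median(g[150:220,230:270]),"cover",g[180,205],"base",g[180,345],hsv[180,205])
bg=np.median(g[150:220,230:270]); thr=(bg+g[180,205])/2
d=(g<thr)
for nm,uv in(("cover",(202,165)),("other",(201,232))):
    m=comp(d,uv); m2=m.copy()
    cl=cv2.morphologyEx(m.astype(np.uint8),cv2.MORPH_CLOSE,np.ones((3,3)))
    r,P=rect(c,cl,.006); print(nm,r)
    # interior bright blobs
    hull=cv2.fillConvexPoly(np.zeros_like(g),cv2.convexHull(cv2.findNonZero(cl)),1)
    n,l,s,ce=cv2.connectedComponentsWithStats(((hull>0)&~m).astype(np.uint8))
    for i in range(1,n):
        if s[i,4]>3: print(s[i,4],ce[i],ray(c,ce[i],.006)[0,:2],ray(c,ce[i],.04)[0,:2])
m=(comp(d,(318,188))).astype(np.uint8)
m=cv2.morphologyEx(m,cv2.MORPH_CLOSE,np.ones((9,9)));m=cv2.morphologyEx(m,cv2.MORPH_OPEN,np.ones((13,13)))
r,P=rect(c,m,.008); print("base",r)
k=(g<40); k[:,:360]=0;k[:,380:]=0;k[:180]=0;k[210:]=0
ys,xs=np.nonzero(k); print("knob px",len(xs),xs.mean(),ys.mean(),xs.min(),xs.max(),ys.min(),ys.max(),ray(c,(xs.mean(),ys.mean()),.047)[0])
s=cam("scene"); g=cv2.cvtColor(s[0],cv2.COLOR_RGB2GRAY)
k=(g<40); k[:,:310]=0;k[:,335:]=0;k[:170]=0;k[200:]=0
ys,xs=np.nonzero(k); print("knob px",len(xs),xs.mean(),ys.mean(),xs.min(),xs.max(),ys.min(),ys.max(),ray(s,(xs.mean(),ys.mean()),.047)[0])
E
```

```text
gray bg 125.0 cover 103 base 52 [ 53  10 104]
cover ((629.4971923828125, 187.07308959960938), (91.91963195800781, 103.09951782226562), 32.444358825683594)
4 [210.75 147.5 ] [0.68247654 0.16123181] [0.67353539 0.15532054]
4 [196.   156.75] [0.65464619 0.20373281] [0.6464725  0.19664952]
42 [198.92857143 162.69047619] [0.63693751 0.19456522] [0.62925216 0.18773473]
4 [216.5 167.5] [0.62279794 0.14275807] [0.61550251 0.13735624]
4 [196.5 179.5] [0.58711648 0.20008008] [0.58080501 0.19309752]
other ((433.4948425292969, 183.58151245117188), (90.70085906982422, 103.4747085571289), 15.368008613586426)
4 [209.5 219.5] [0.47091529 0.15902312] [0.46780822 0.15317275]
4 [186.5 225.5] [0.45325144 0.22471251] [0.45063148 0.21705067]
48 [198.3125     231.72916667] [0.43565822 0.19018047] [0.43352341 0.1834709 ]
4 [214.5 239.5] [0.41385566 0.14322093] [0.41232209 0.13780633]
4 [191.5 245.5] [0.39631155 0.20852412] [0.39526178 0.2013087 ]
base ((562.83935546875, -156.52764892578125), (199.2346954345703, 134.6336669921875), 76.40462493896484)
knob px 20 369.1 195.05 367 371 193 197 [ 0.53789496 -0.29037517  0.047     ]
knob px 31 321.5483870967742 184.8709677419355 320 323 181 189 [ 0.53924493 -0.28681612  0.047     ]
```

```bash
cat >> h.py <<'E'
def uprect(c,g,uv,thr,z,box,op=0):
    x0,y0,x1,y1=box; G=cv2.resize(g[y0:y1,x0:x1],None,fx=6,fy=6,interpolation=cv2.INTER_CUBIC)
    m=comp(G<thr,((uv[0]-x0)*6,(uv[1]-y0)*6)).astype(np.uint8)
    if op: m=cv2.morphologyEx(cv2.morphologyEx(np.pad(m,80),cv2.MORPH_CLOSE,np.ones((op,op))),cv2.MORPH_OPEN,np.ones((op+20,op+20)))[80:-80,80:-80]
    cnt=max(cv2.findContours(m,cv2.RETR_EXTERNAL,cv2.CHAIN_APPROX_NONE)[0],key=len).reshape(-1,2)
    P=ray(c,(cnt+.5)/6-.5+[x0,y0],z)[:,:2]
    return cv2.minAreaRect((P*1000).astype(np.float32))
E
python3 - <<'E'
from h import *
c=cam("top"); g=cv2.cvtColor(c[0],cv2.COLOR_RGB2GRAY)
for t in(75,85,95):
    print(t,uprect(c,g,(202,165),t,.006,(175,140,230,190)),uprect(c,g,(318,188),t,.008,(275,150,385,225),50))
r=uprect(c,g,(318,188),85,.008,(275,150,385,225),50)
yaw=np.radians(r[2]-90); b=np.array(r[0])/1000
R=np.array([[np.cos(yaw),-np.sin(yaw)],[np.sin(yaw),np.cos(yaw)]])
print("base",b,yaw)
# bright fences/stop pieces
x0,y0=275,150
G=cv2.resize(g[150:225,275:385],None,fx=6,fy=6,interpolation=cv2.INTER_CUBIC)
hull=np.array(proj(c,[np.r_[b+R@p,.008] for p in([-.06,-.088],[.06,-.088],[.06,.088],[-.06,.088])]))
mk=cv2.fillConvexPoly(np.zeros_like(G),((hull-[x0,y0]+.5)*6).astype(np.int32),1)
n,l,s,ce=cv2.connectedComponentsWithStats(((G>105)&(mk>0)).astype(np.uint8))
for i in range(1,n):
    if s[i,4]>300:
        q=(ce[i]+.5)/6-.5+[x0,y0]; 
        for z in(.022,.036): print(s[i,4],q,z,R.T@(ray(c,q,z)[0,:2]-b)*1000)
G2=cv2.GaussianBlur(G,(0,0),4)
q=cv2.minAreaRect(cv2.findNonZero(((G>64)&(G<95)&(mk>0)).astype(np.uint8)))
# predicted cell holes (6.5 short) and locked knob in px for a picture check
for p in([-.03,.0475],[-.03,-.0205],[.03,.0135]):print("cellhole pred px",proj(c,[np.r_[b+R@p,.048]]))
pv=b+R@[0,-.0563]; print("pivot",pv)
for kn in([.5379,-.2904],[.5392,-.2868]):
    v=R.T@(kn-pv); print("knob r",np.hypot(*v),"q",-80-np.degrees(np.arctan2(v[1],v[0])))
E
```

```text
75 ((629.393310546875, 187.178955078125), (82.34202575683594, 92.45809173583984), 32.21051025390625) ((548.4979858398438, -209.82070922851562), (62.75779342651367, 124.60377502441406), 76.07593536376953)
85 ((629.3871459960938, 187.17031860351562), (84.0835189819336, 94.10523223876953), 32.205589294433594) ((562.9694213867188, -152.9067840576172), (182.18505859375, 127.13189697265625), 75.99354553222656)
95 ((629.4496459960938, 187.1614990234375), (85.99249267578125, 96.19567108154297), 32.191986083984375) ((562.6793212890625, -153.64723205566406), (185.6698455810547, 129.2194061279297), 75.97050476074219)
base [ 0.56296942 -0.15290678] -0.2444587469933165
315 [301.40291005 165.3473545 ] 0.022 [49.76646602 63.51641967]
315 [301.40291005 165.3473545 ] 0.036 [46.63092848 63.3294196 ]
1620 [316.60401235 168.71100823] 0.022 [50.96136705 19.02428562]
1620 [316.60401235 168.71100823] 0.036 [47.81208307 19.34913412]
3794 [293.04305043 179.8102706 ] 0.022 [ 3.06161887 76.43183285]
3794 [293.04305043 179.8102706 ] 0.036 [ 0.4633855  76.09625066]
3853 [308.05954235 201.71098278] 0.022 [-47.51883888  19.8436984 ]
3853 [308.05954235 201.71098278] 0.036 [-49.5351821   20.15912016]
cellhole pred px [[300.43835965 191.97725563]]
cellhole pred px [[324.23086347 197.96419722]]
cellhole pred px [[317.45169268 174.38422589]]
pivot [ 0.54934306 -0.2075329 ]
knob r 0.08365345301270684 q 3.8557605833994444
knob r 0.07991342254848564 q 3.2855200674061535
```

Candidates are settled: the base is at (0.563, -0.153) with yaw -0.244, the pivot at (0.549, -0.2075), the knob near (0.5385, -0.291), and the cover at (0.6295, 0.187) with yaw 0.562. I move above the knob first.

>>> move_arm --deltas '[{"dx":0.81,"dy":-0.32,"dz":0.25,"grip":-0.15},{"dx":0.81,"dy":-0.32,"dz":0.25,"grip":-0.15},{"dx":0.81,"dy":-0.32,"dz":0.25,"grip":-0.15},{"dx":0.81,"dy":-0.32,"dz":0.25,"grip":-0.15},{"dx":0.81,"dy":-0.32,"dz":0.25,"grip":-0.15},{"dx":0.81,"dy":-0.32,"dz":0.25,"grip":-0.15},{"dx":0.81,"dy":-0.32,"dz":0.25,"grip":-0.15},{"dx":0.81,"dy":-0.32,"dz":0.25,"grip":-0.15},{"dx":0.81,"dy":-0.32,"dz":0.25,"grip":-0.15},{"dx":0.81,"dy":-0.32,"dz":0.25,"grip":-0.15},{"dx":0.81,"dy":-0.32,"dz":0.25,"grip":-0.15},{"dx":0.81,"dy":-0.32,"dz":0.25,"grip":-0.15},{"dx":0.81,"dy":-0.32,"dz":0.25,"grip":-0.15},{"dx":0.81,"dy":-0.32,"dz":0.25,"grip":-0.15},{"dx":0.81,"dy":-0.32,"dz":0.25,"grip":-0.15},{"dx":0.81,"dy":-0.32,"dz":0.25,"grip":-0.15},{"grip":-0.15},{"grip":-0.15}]' --force 10

```text
$.deltas[0]: bad value
```

```bash
cat >> h.py <<'E'
def togo(xyz,yaw=None):
    o=arm.get_obs(); R=o["eef_rot"]; d=R.T@(np.array(xyz)-o["tool_pos"])/.03
    y=np.degrees(np.arctan2(R[1,1],R[0,1]))
    print("t",round(o["time"],2),"pos",o["tool_pos"].round(4),"yaw_y",y.round(2),"z",R[:,2].round(4),"units",d.round(3),"roll units",None if yaw is None else round((y-yaw)/5,2),"F",o["contact_force"].round(1),"w",round(o["gripper_width"],4))
E
python3 - <<'E'
from h import *
togo([.5385,-.2905,.055],-56)
E
```

```text
t 0.25 pos [ 0.234  -0.5794  0.2412] yaw_y -68.01 z [-2.e-04  5.e-04 -1.e+00] units [13.018 -5.125  6.209] roll units -2.4 F [-0.1  0.4 -0.4] w 0.087
```

>>> move_arm --deltas '[{"dx":0.81,"dy":-0.32,"dz":0.25,"roll":0,"grip":-0.15},{"dx":0.81,"dy":-0.32,"dz":0.25,"roll":0,"grip":-0.15},{"dx":0.81,"dy":-0.32,"dz":0.25,"roll":0,"grip":-0.15},{"dx":0.81,"dy":-0.32,"dz":0.25,"roll":0,"grip":-0.15},{"dx":0.81,"dy":-0.32,"dz":0.25,"roll":0,"grip":-0.15},{"dx":0.81,"dy":-0.32,"dz":0.25,"roll":0,"grip":-0.15},{"dx":0.81,"dy":-0.32,"dz":0.25,"roll":0,"grip":-0.15},{"dx":0.81,"dy":-0.32,"dz":0.25,"roll":0,"grip":-0.15},{"dx":0.81,"dy":-0.32,"dz":0.25,"roll":0,"grip":-0.15},{"dx":0.81,"dy":-0.32,"dz":0.25,"roll":0,"grip":-0.15},{"dx":0.81,"dy":-0.32,"dz":0.25,"roll":0,"grip":-0.15},{"dx":0.81,"dy":-0.32,"dz":0.25,"roll":0,"grip":-0.15},{"dx":0.81,"dy":-0.32,"dz":0.25,"roll":0,"grip":-0.15},{"dx":0.81,"dy":-0.32,"dz":0.25,"roll":0,"grip":-0.15},{"dx":0.81,"dy":-0.32,"dz":0.25,"roll":0,"grip":-0.15},{"dx":0.81,"dy":-0.32,"dz":0.25,"roll":0,"grip":-0.15},{"dx":0,"dy":0,"dz":0,"roll":0,"grip":-0.15},{"dx":0,"dy":0,"dz":0,"roll":0,"grip":-0.15}]' --force 10

```text
time: 1.75
tool_pos: [0.5378, -0.2897, 0.1209]
eef_rot: [[0.926, 0.377, -0.001], [0.377, -0.926, 0.001], [-0.0, -0.001, -1.0]]
contact_force: [-0.3, -1.3, 0.3]
gripper_width: 0.0503
gripper_force: 0.0
```

Run:
```python
from h import *
togo([.5385,-.2905,.055],-56)
```

```text
t 1.75 pos [ 0.5378 -0.2897  0.1209] yaw_y -67.82 z [-7.0e-04  1.2e-03 -1.0e+00] units [0.011 0.037 2.196] roll units -2.36 F [-0.3 -1.3  0.3] w 0.0503
```

>>> move_arm --deltas '[{"dx":0,"dy":0,"dz":0.4,"roll":-0.4,"grip":-0.15},{"dx":0,"dy":0,"dz":0.4,"roll":-0.4,"grip":-0.15},{"dx":0,"dy":0,"dz":0.4,"roll":-0.4,"grip":-0.15},{"dx":0,"dy":0.04,"dz":0.4,"roll":-0.4,"grip":-0.15},{"dx":0,"dy":0,"dz":0.4,"roll":-0.4,"grip":-0.15},{"dx":0,"dy":0,"dz":0.2,"roll":-0.4,"grip":-0.15},{"dx":0,"dy":0,"dz":0,"roll":0,"grip":0.7},{"dx":0,"dy":0,"dz":0,"roll":0,"grip":0.7},{"dx":0,"dy":0,"dz":0,"roll":0,"grip":0.7},{"dx":0,"dy":0,"dz":0,"roll":0,"grip":0.7},{"dx":0,"dy":0,"dz":0,"roll":0,"grip":0.7},{"dx":0,"dy":0,"dz":0,"roll":0,"grip":0.7}]' --force 10

```text
time: 2.75
tool_pos: [0.5378, -0.2922, 0.056]
eef_rot: [[0.829, 0.559, 0.001], [0.559, -0.829, 0.0], [0.001, 0.0, -1.0]]
contact_force: [-0.7, 4.3, 0.3]
gripper_width: 0.0184
gripper_force: 1.7
```

Run:
```python
from h import *
togo([.5385,-.2905,.055],-56)
R=arm.get_obs()["eef_rot"]; p=arm.get_obs()["tool_pos"]
pv=np.array([.5493,-.2075]); v=p[:2]-pv; print(np.hypot(*v),np.degrees(np.arctan2(v[1],v[0])))
a0=np.degrees(np.arctan2(v[1],v[0]))
# 16 chords to locked angle, in current tool axes
ang=np.radians(np.linspace(a0,-194.0,13)); q=pv+.085*np.c_[np.cos(ang),np.sin(ang)]
q=np.vstack([p[:2],q[1:]])
print((np.c_[np.diff(q,axis=0),np.zeros(12)]@R/.03).round(2))
```

```text
t 2.75 pos [ 0.5378 -0.2922  0.056 ] yaw_y -56.02 z [ 5.e-04  3.e-04 -1.e+00] units [ 0.05  -0.035  0.033] roll units -0.0 F [-0.7  4.3  0.3] w 0.0184
0.0854933714510154 -97.69812303600759
[[-0.27 -0.3  -0.  ]
 [-0.23 -0.32 -0.  ]
 [-0.19 -0.35 -0.  ]
 [-0.14 -0.37 -0.  ]
 [-0.08 -0.39 -0.  ]
 [-0.03 -0.4  -0.  ]
 [ 0.03 -0.4   0.  ]
 [ 0.08 -0.39  0.  ]
 [ 0.13 -0.37  0.  ]
 [ 0.19 -0.35  0.  ]
 [ 0.23 -0.32  0.  ]
 [ 0.28 -0.29  0.  ]]
```

>>> move_arm --deltas '[{"dx":-0.13,"dy":-0.15,"dz":0,"roll":0,"grip":0.7},{"dx":-0.13,"dy":-0.15,"dz":0,"roll":0,"grip":0.7},{"dx":-0.12,"dy":-0.16,"dz":0,"roll":0,"grip":0.7},{"dx":-0.12,"dy":-0.16,"dz":0,"roll":0,"grip":0.7},{"dx":-0.1,"dy":-0.17,"dz":0,"roll":0,"grip":0.7},{"dx":-0.09,"dy":-0.17,"dz":0,"roll":0,"grip":0.7},{"dx":-0.07,"dy":-0.19,"dz":0,"roll":0,"grip":0.7},{"dx":-0.07,"dy":-0.19,"dz":0,"roll":0,"grip":0.7},{"dx":-0.04,"dy":-0.19,"dz":0,"roll":0,"grip":0.7},{"dx":-0.04,"dy":-0.19,"dz":0,"roll":0,"grip":0.7},{"dx":-0.02,"dy":-0.2,"dz":0,"roll":0,"grip":0.7},{"dx":-0.01,"dy":-0.2,"dz":0,"roll":0,"grip":0.7},{"dx":0,"dy":0,"dz":0,"roll":0,"grip":0.7},{"dx":0,"dy":0,"dz":0,"roll":0,"grip":0.7}]' --force 10

```text
time: 3.92
tool_pos: [0.4773, -0.2556, 0.0556]
eef_rot: [[0.829, 0.559, -0.002], [0.559, -0.829, -0.0], [-0.002, -0.001, -1.0]]
contact_force: [-6.6, -2.4, 4.8]
gripper_width: 0.0175
gripper_force: 10.0
```

Run:
```python
from h import *
togo([.467,-.187,.055],-56)
R=arm.get_obs()["eef_rot"]; p=arm.get_obs()["tool_pos"]
pv=np.array([.5493,-.2075]); v=p[:2]-pv; print(np.hypot(*v),np.degrees(np.arctan2(v[1],v[0])))
```

```text
t 3.92 pos [ 0.4773 -0.2556  0.0556] yaw_y -56.02 z [-2.1e-03 -2.0e-04 -1.0e+00] units [ 0.995 -2.088  0.021] roll units -0.0 F [-6.6 -2.4  4.8] w 0.0175
0.08664880202726945 -146.24994201498777
```

>>> move_arm --deltas '[{"dx":0.01,"dy":-0.2,"dz":0,"roll":0,"grip":0.7},{"dx":0.02,"dy":-0.2,"dz":0,"roll":0,"grip":0.7},{"dx":0.04,"dy":-0.2,"dz":0,"roll":0,"grip":0.7},{"dx":0.04,"dy":-0.19,"dz":0,"roll":0,"grip":0.7},{"dx":0.07,"dy":-0.19,"dz":0,"roll":0,"grip":0.7},{"dx":0.07,"dy":-0.18,"dz":0,"roll":0,"grip":0.7},{"dx":0.1,"dy":-0.17,"dz":0,"roll":0,"grip":0.7},{"dx":0.1,"dy":-0.17,"dz":0,"roll":0,"grip":0.7},{"dx":0.12,"dy":-0.16,"dz":0,"roll":0,"grip":0.7},{"dx":0.12,"dy":-0.16,"dz":0,"roll":0,"grip":0.7},{"dx":0.14,"dy":-0.14,"dz":0,"roll":0,"grip":0.7},{"dx":0.14,"dy":-0.14,"dz":0,"roll":0,"grip":0.7},{"dx":0.04,"dy":-0.03,"dz":0,"roll":0,"grip":0.7},{"dx":0,"dy":0,"dz":0,"roll":0,"grip":0.7},{"dx":0,"dy":0,"dz":0,"roll":0,"grip":0.7}]' --force 10

```text
time: 5.17
tool_pos: [0.4678, -0.1858, 0.0555]
eef_rot: [[0.829, 0.559, -0.001], [0.559, -0.829, -0.0], [-0.001, 0.0, -1.0]]
contact_force: [-2.2, -4.7, 0.9]
gripper_width: 0.0174
gripper_force: 10.2
```

Run:
```python
from h import *
togo([.467,-.187,.055],-56)
R=arm.get_obs()["eef_rot"]; p=arm.get_obs()["tool_pos"]
pv=np.array([.5493,-.2075]); v=p[:2]-pv; print(np.hypot(*v),np.degrees(np.arctan2(v[1],v[0])))
```

```text
t 5.17 pos [ 0.4678 -0.1858  0.0555] yaw_y -56.02 z [-6.e-04 -5.e-04 -1.e+00] units [-0.045  0.017  0.016] roll units -0.0 F [-2.2 -4.7  0.9] w 0.0174
0.0842937165341357 165.09095799281772
```

>>> move_arm --deltas '[{"dx":0.05,"dy":-0.04,"dz":0,"roll":0,"grip":0.7},{"dx":0.05,"dy":-0.04,"dz":0,"roll":0,"grip":0.7},{"dx":0.05,"dy":-0.05,"dz":0,"roll":0,"grip":0.7},{"dx":0,"dy":0,"dz":0,"roll":0,"grip":0.7},{"dx":0,"dy":0,"dz":0,"roll":0,"grip":0.7}]' --force 10

```text
time: 5.58
tool_pos: [0.4687, -0.1848, 0.0556]
eef_rot: [[0.831, 0.556, -0.0], [0.556, -0.831, -0.005], [-0.003, 0.004, -1.0]]
contact_force: [-1.3, -21.4, -3.5]
gripper_width: 0.0175
gripper_force: 10.3
```

Run:
```python
from h import *
togo([.467,-.187,.055],-56)
p=arm.get_obs()["tool_pos"]
pv=np.array([.5493,-.2075]); v=p[:2]-pv; print(np.hypot(*v),np.degrees(np.arctan2(v[1],v[0])))
```

```text
t 5.58 pos [ 0.4687 -0.1848  0.0556] yaw_y -56.23 z [-4.0e-04 -5.5e-03 -1.0e+00] units [-0.087  0.03   0.021] roll units -0.05 F [ -1.3 -21.4  -3.5] w 0.0175
0.0837615076084673 164.2668814133539
```

The hard stop is reached: the reaction rises to 21 N at the expected angle. I release the knob, rise and check.

>>> move_arm --deltas '[{"dx":-0.06,"dy":0.06,"dz":0,"roll":0,"grip":0.0},{"dx":0,"dy":0,"dz":0,"roll":0,"grip":0.0},{"dx":0,"dy":0,"dz":0,"roll":0,"grip":0.0},{"dx":0,"dy":0,"dz":-0.4,"roll":0,"grip":0.0},{"dx":0,"dy":0,"dz":-0.8,"roll":-1,"grip":0.0},{"dx":0,"dy":0,"dz":-0.8,"roll":-1,"grip":-0.3},{"dx":0,"dy":0,"dz":-0.8,"roll":-1,"grip":-0.3},{"dx":0,"dy":0,"dz":-0.8,"roll":-1,"grip":-0.3},{"dx":0,"dy":0,"dz":0,"roll":-1,"grip":-0.3},{"dx":0,"dy":0,"dz":0,"roll":-1,"grip":-0.3},{"dx":0,"dy":0,"dz":0,"roll":-1,"grip":-0.3},{"dx":0,"dy":0,"dz":0,"roll":-1,"grip":-0.3},{"dx":0,"dy":0,"dz":0,"roll":-1,"grip":-0.3},{"dx":0,"dy":0,"dz":0,"roll":-1,"grip":-0.3},{"dx":0,"dy":0,"dz":0,"roll":-1,"grip":-0.3},{"dx":0,"dy":0,"dz":0,"roll":-1,"grip":-0.3},{"dx":0,"dy":0,"dz":0,"roll":-1,"grip":-0.3}]' --force 10

```text
time: 7.0
tool_pos: [0.4694, -0.1814, 0.1645]
eef_rot: [[-0.162, 0.987, 0.0], [0.987, 0.162, 0.0], [0.0, 0.0, -1.0]]
contact_force: [-0.6, 0.2, 0.8]
gripper_width: 0.0566
gripper_force: 0.0
```

Run:
```python
from h import *
R=None
togo([.6294,.1872,.15],32.2)
```

```text
t 7.0 pos [ 0.4694 -0.1814  0.1645] yaw_y 9.32 z [ 5.e-04  2.e-04 -1.e+00] units [11.26   7.252  0.488] roll units -4.58 F [-0.6  0.2  0.8] w 0.0566
```

>>> move_arm --deltas '[{"dx":0.8,"dy":0.52,"dz":0,"roll":0,"grip":-0.2},{"dx":0.8,"dy":0.52,"dz":0,"roll":0,"grip":-0.2},{"dx":0.8,"dy":0.52,"dz":0,"roll":0,"grip":-0.2},{"dx":0.8,"dy":0.52,"dz":0,"roll":0,"grip":-0.2},{"dx":0.8,"dy":0.52,"dz":0,"roll":0,"grip":-0.2},{"dx":0.8,"dy":0.52,"dz":0,"roll":0,"grip":-0.2},{"dx":0.8,"dy":0.52,"dz":0,"roll":0,"grip":-0.2},{"dx":0.8,"dy":0.52,"dz":0,"roll":0,"grip":-0.2},{"dx":0.8,"dy":0.52,"dz":0,"roll":0,"grip":-0.2},{"dx":0.8,"dy":0.52,"dz":0,"roll":0,"grip":-0.2},{"dx":0.8,"dy":0.52,"dz":0,"roll":0,"grip":-0.2},{"dx":0.8,"dy":0.52,"dz":0,"roll":0,"grip":-0.2},{"dx":0.8,"dy":0.52,"dz":0,"roll":0,"grip":-0.2},{"dx":0.8,"dy":0.52,"dz":0,"roll":0,"grip":-0.2},{"dx":0,"dy":0,"dz":0.5,"roll":-0.92,"grip":-0.2},{"dx":0,"dy":0,"dz":0,"roll":-0.92,"grip":-0.2},{"dx":0,"dy":0,"dz":0,"roll":-0.92,"grip":-0.2},{"dx":0,"dy":0,"dz":0,"roll":-0.92,"grip":-0.2},{"dx":0,"dy":0,"dz":0,"roll":-0.92,"grip":-0.2},{"dx":0,"dy":0,"dz":0,"roll":0,"grip":-0.2}]' --force 10

```text
time: 8.67
tool_pos: [0.632, 0.1844, 0.1494]
eef_rot: [[-0.534, 0.846, -0.0], [0.846, 0.534, 0.001], [0.001, 0.0, -1.0]]
contact_force: [0.1, 0.5, 0.5]
gripper_width: 0.0525
gripper_force: 0.0
```

Run:
```python
from h import *
togo([.6294,.1872,.027],32.2)
c=cam("top"); g=cv2.cvtColor(c[0],cv2.COLOR_RGB2GRAY); np.save("top1.npy",c[0])
# cell pose now: predicted home holes, refined by dark centroid near
for b,yaw in(((.5630,-.1530),-.2445),):
    R=np.array([[np.cos(yaw),-np.sin(yaw)],[np.sin(yaw),np.cos(yaw)]])
    for p in([-.03,.054],[-.03,-.014],[.03,.02]):
        q=proj(c,[np.r_[b+R@p,.048]])[0]; i=np.round(q).astype(int)
        w=g[i[1]-3:i[1]+4,i[0]-3:i[0]+4].astype(float); w=np.clip(np.median(w)-w-3,0,None)
        yy,xx=np.mgrid[-3:4,-3:4]; m=i+np.array([(w*xx).sum(),(w*yy).sum()])/w.sum()
        print(q,m,R.T@(ray(c,m,.048)[0,:2]-b)*1000)
b=cv2.resize(c[0][150:225,275:380],None,fx=7,fy=7,interpolation=cv2.INTER_CUBIC)
save("crop1.png",np.clip(b*1.5,0,255).astype(np.uint8))
```

```text
t 8.67 pos [0.632  0.1844 0.1494] yaw_y 32.26 z [-2.e-04  6.e-04 -1.e+00] units [ 0.123 -0.023  4.079] roll units 0.01 F [0.1 0.5 0.5] w 0.0525
[298.20239071 191.39490383] [297.06666667 191.66666667] [-31.52141036  56.87253988]
[321.98578284 197.38009749] [321.04166667 197.8125    ] [-31.82467503 -11.74956293]
[315.22471418 173.80903064] [314.40963855 174.26506024] [28.17822745 21.89766204]
```

View pics/crop1.png

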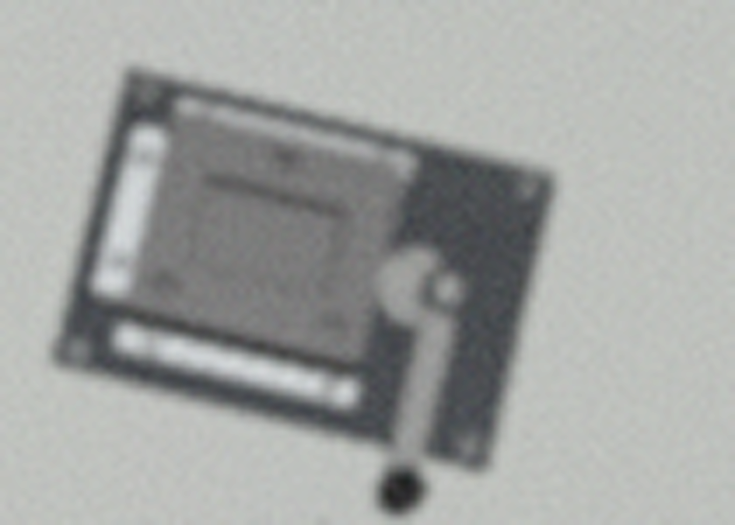

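The crop shows the lever locked, with the knob at crop (403,490) pointing towards the robot and the block against the stop. Next I grasp the cover's handle.

>>> move_arm --deltas '[{"dx":0.12,"dy":-0.02,"dz":0.6,"roll":0,"grip":-0.2},{"dx":0,"dy":0,"dz":0.6,"roll":0,"grip":-0.2},{"dx":0,"dy":0,"dz":0.6,"roll":0,"grip":-0.2},{"dx":0,"dy":0,"dz":0.6,"roll":0,"grip":-0.2},{"dx":0,"dy":0,"dz":0.5,"roll":0,"grip":-0.2},{"dx":0,"dy":0,"dz":0.4,"roll":0,"grip":-0.2},{"dx":0,"dy":0,"dz":0.4,"roll":0,"grip":-0.2},{"dx":0,"dy":0,"dz":0.28,"roll":0,"grip":-0.2},{"dx":0,"dy":0,"dz":0,"roll":0,"grip":-0.2},{"dx":0,"dy":0,"dz":0,"roll":0,"grip":0.9},{"dx":0,"dy":0,"dz":0,"roll":0,"grip":0.9},{"dx":0,"dy":0,"dz":0,"roll":0,"grip":0.9},{"dx":0,"dy":0,"dz":0,"roll":0,"grip":0.9},{"dx":0,"dy":0,"dz":0,"roll":0,"grip":0.9},{"dx":0,"dy":0,"dz":0,"roll":0,"grip":0.9},{"dx":0,"dy":0,"dz":0,"roll":0,"grip":0.9},{"dx":0,"dy":0,"dz":0,"roll":0,"grip":0.9}]' --force 30

```text
time: 10.13
tool_pos: [0.63, 0.1862, 0.0293]
eef_rot: [[-0.53, 0.848, 0.0], [0.848, 0.53, -0.0], [-0.0, 0.0, -1.0]]
contact_force: [-0.3, -0.5, 1.4]
gripper_width: 0.0119
gripper_force: 30.0
```

Run:
```python
from h import *
o=arm.get_obs(); print(o["gripper_force"])
# target TCP: cell home centre, TCP offset from cover origin measured now
b=np.array([.5630,-.1530]); yaw=-.2445
print("cell home", b+np.array([[np.cos(yaw),-np.sin(yaw)],[np.sin(yaw),np.cos(yaw)]])@[0,.02])
togo([.568,-.1336,.2],-14)
```

```text
29.990581213496625
cell home [ 0.56784142 -0.13359483]
t 10.13 pos [0.63   0.1862 0.0293] yaw_y 31.99 z [ 1.e-04 -2.e-04 -1.e+00] units [-7.948 -7.4   -5.69 ] roll units 9.2 F [-0.3 -0.5  1.4] w 0.0119
```

>>> move_arm --deltas '[{"dx":0,"dy":0,"dz":-0.3,"roll":0,"grip":0.9},{"dx":0,"dy":0,"dz":-0.6,"roll":0,"grip":0.9},{"dx":0,"dy":0,"dz":-0.7,"roll":0,"grip":0.9},{"dx":0,"dy":0,"dz":-0.7,"roll":0,"grip":0.9},{"dx":0,"dy":0,"dz":-0.7,"roll":0,"grip":0.9},{"dx":0,"dy":0,"dz":-0.7,"roll":0,"grip":0.9},{"dx":0,"dy":0,"dz":0,"roll":1,"grip":0.9},{"dx":0,"dy":0,"dz":0,"roll":1,"grip":0.9},{"dx":0,"dy":0,"dz":0,"roll":1,"grip":0.9},{"dx":0,"dy":0,"dz":0,"roll":1,"grip":0.9},{"dx":0,"dy":0,"dz":0,"roll":1,"grip":0.9},{"dx":0,"dy":0,"dz":0,"roll":1,"grip":0.9},{"dx":0,"dy":0,"dz":0,"roll":1,"grip":0.9},{"dx":0,"dy":0,"dz":0,"roll":1,"grip":0.9},{"dx":0,"dy":0,"dz":0,"roll":1,"grip":0.9},{"dx":0,"dy":0,"dz":0,"roll":0.2,"grip":0.9},{"dx":0,"dy":0,"dz":0,"roll":0,"grip":0.9}]' --force 30

```text
time: 11.55
tool_pos: [0.6298, 0.1864, 0.1404]
eef_rot: [[0.241, 0.971, 0.0], [0.971, -0.241, -0.0], [-0.0, 0.0, -1.0]]
contact_force: [0.3, -1.0, -1.8]
gripper_width: 0.0115
gripper_force: 30.0
```

Run:
```python
from h import *
togo([.5678,-.1336,.14],-14)
```

```text
t 11.55 pos [0.6298 0.1864 0.1404] yaw_y -13.93 z [ 0.e+00 -1.e-04 -1.e+00] units [-10.851   0.563   0.015] roll units 0.01 F [ 0.3 -1.  -1.8] w 0.0115
```

Run:
```python
from h import *
t=cam("top"); s=cam("scene")
np.save("top2.npy",t[0]);np.save("scene2.npy",s[0])
b=np.array([.5630,-.1530]); yaw=-.2445
R=np.array([[np.cos(yaw),-np.sin(yaw)],[np.sin(yaw),np.cos(yaw)]])
W=lambda p,z:np.r_[b+R@p,z]
o=arm.get_obs(); pc=o["tool_pos"][:2]; zt=o["tool_pos"][2]-.0293+.006
out=np.zeros((600,800,3),np.uint8)
def crop(c,x0,y0,w,h,k,pts):
    im=cv2.resize(c[0][y0:y0+h,x0:x0+w],None,fx=k,fy=k,interpolation=cv2.INTER_CUBIC); im=np.clip(im*1.5,0,255).astype(np.uint8)
    for q in proj(c,pts): 
        u=((q-[x0,y0]+.5)*k).astype(int); cv2.circle(im,tuple(map(int,u)),2,(255,0,0),-1)
    return im
bp=[W(p,.008) for p in([-.064,-.092],[.064,-.092],[.064,.092],[-.064,.092])]+[W([x,.02+y],.048) for x,y in([-.042,-.048],[.042,-.048],[.042,.048],[-.042,.048],[-.03,.034],[-.03,-.034],[.03,0])]
cp=[np.r_[pc+R@p,zt] for p in([-.042,-.048],[.042,-.048],[.042,.048],[-.042,.048])]
out[:300,:399]=crop(t,275,150,100,75,4,bp)[:300,:399]
out[:300,400:]=crop(s,238,183,100,75,4,bp)
u=proj(t,[np.r_[pc,zt]])[0].astype(int); out[300:,:400]=crop(t,u[0]-50,u[1]-37,100,75,4,cp)
u=proj(s,[np.r_[pc,zt]])[0].astype(int); out[300:,400:]=crop(s,u[0]-50,u[1]-37,100,75,4,cp)
save("chk.png",out)
```

```text
(no output)
```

View pics/chk.png

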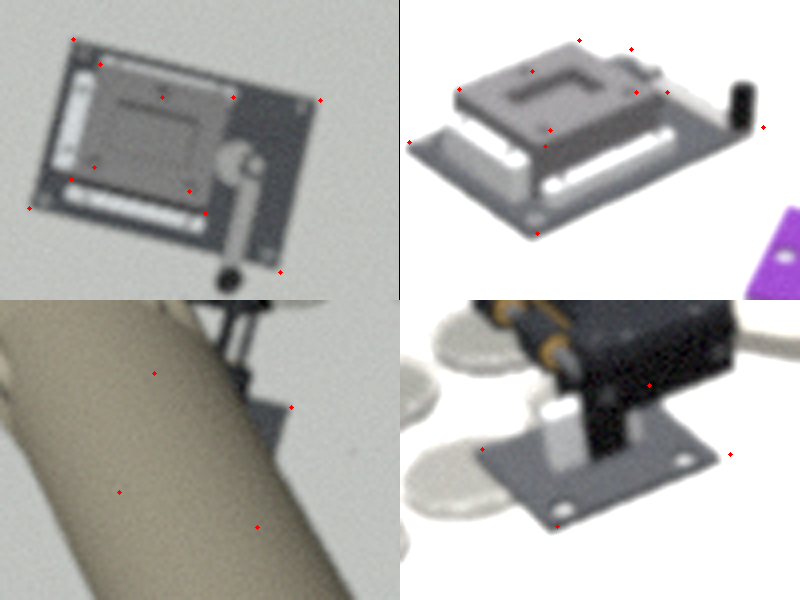

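>>> move_arm --deltas '[{"dx":-0.68,"dy":0.035,"dz":0,"roll":0,"grip":0.9},{"dx":-0.68,"dy":0.035,"dz":0,"roll":0,"grip":0.9},{"dx":-0.68,"dy":0.035,"dz":0,"roll":0,"grip":0.9},{"dx":-0.68,"dy":0.035,"dz":0,"roll":0,"grip":0.9},{"dx":-0.68,"dy":0.035,"dz":0,"roll":0,"grip":0.9},{"dx":-0.68,"dy":0.035,"dz":0,"roll":0,"grip":0.9},{"dx":-0.68,"dy":0.035,"dz":0,"roll":0,"grip":0.9},{"dx":-0.68,"dy":0.035,"dz":0,"roll":0,"grip":0.9},{"dx":-0.68,"dy":0.035,"dz":0,"roll":0,"grip":0.9},{"dx":-0.68,"dy":0.035,"dz":0,"roll":0,"grip":0.9},{"dx":-0.68,"dy":0.035,"dz":0,"roll":0,"grip":0.9},{"dx":-0.68,"dy":0.035,"dz":0,"roll":0,"grip":0.9},{"dx":-0.68,"dy":0.035,"dz":0,"roll":0,"grip":0.9},{"dx":-0.68,"dy":0.035,"dz":0,"roll":0,"grip":0.9},{"dx":-0.68,"dy":0.035,"dz":0,"roll":0,"grip":0.9},{"dx":-0.68,"dy":0.035,"dz":0,"roll":0,"grip":0.9},{"dx":0,"dy":0,"dz":0.5,"roll":0,"grip":0.9},{"dx":0,"dy":0,"dz":0.5,"roll":0,"grip":0.9},{"dx":0,"dy":0,"dz":0,"roll":0,"grip":0.9}]' --force 30

```text
time: 13.23
tool_pos: [0.5655, -0.1347, 0.1076]
eef_rot: [[0.241, 0.971, -0.004], [0.971, -0.241, 0.001], [-0.0, -0.004, -1.0]]
contact_force: [-1.5, -0.5, -1.9]
gripper_width: 0.0116
gripper_force: 30.0
```

Run:
```python
from h import *
togo([.5678,-.1336,.0923],-14)
s=cam("scene"); t=cam("top"); np.save("scene3.npy",s[0]);np.save("top3.npy",t[0])
o=np.zeros((600,800,3),np.uint8)
def crop(f,x0,y0,w,h,k):
    return np.clip(cv2.resize(f[y0:y0+h,x0:x0+w],None,fx=k,fy=k,interpolation=cv2.INTER_CUBIC)*1.2,0,255).astype(np.uint8)
o[:300,:560]=crop(np.load("scene2.npy"),246,189,70,37,8)[:,:560][:300].copy() if 0 else np.pad(crop(np.load("scene2.npy"),246,189,70,37,8),((0,4),(0,0),(0,0)))
o[300:,:560]=np.pad(crop(s[0],246,177,70,37,8),((0,4),(0,0),(0,0)))
save("cmp.png",o)
```

```text
t 13.23 pos [ 0.5655 -0.1347  0.1076] yaw_y -13.94 z [-0.004  0.001 -1.   ] units [0.054 0.069 0.508] roll units 0.01 F [-1.5 -0.5 -1.9] w 0.0116
```

View pics/cmp.png

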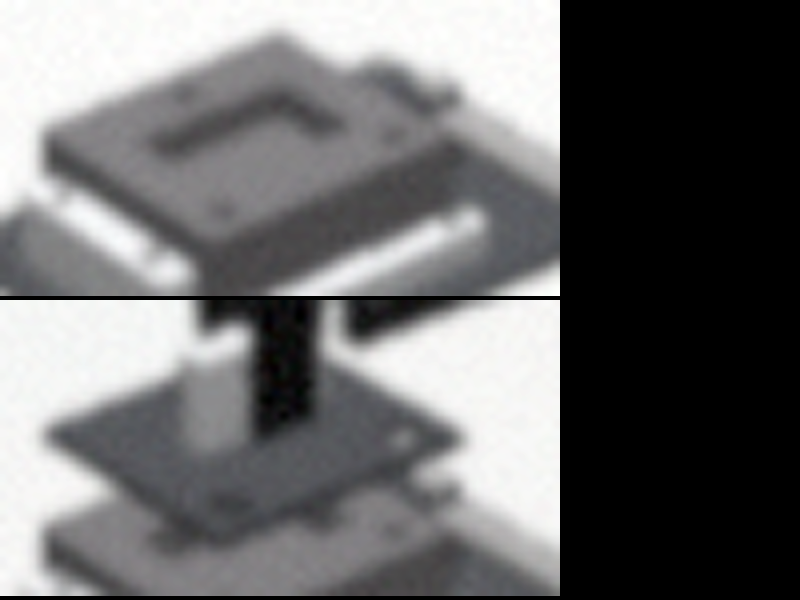

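Top half: the cell's top corners are at crop (42,130), (205,245) and (462,140), with holes at (187,88), (222,208) and (395,132). Bottom half: the held plate sits above the cell, with corners near (45,432), (213,540) and (465,438) and holes at (232,500) and (403,438). Next, compare them in the same camera.

Run:
```python
from h import *
s=cam("scene"); o=arm.get_obs(); tp=o["tool_pos"]; zt=tp[2]-.0293+.006
yaw=-.2445; R=np.array([[np.cos(yaw),-np.sin(yaw)],[np.sin(yaw),np.cos(yaw)]])
A=lambda L,y0:[(u/8-.5+246+.0,v/8-.5+y0) for u,v in L]
cor=np.array([[.042,.048],[-.042,.048],[-.042,-.048],[.03,0],[-.03,.034],[-.03,-.034]])
P=ray(s,A([(42,130),(205,245),(462,140),(187,88),(222,208),(395,132)],189),.048)[:,:2]
print("cell ctr est",((P-cor@R.T)*1000).round(1))
Q=ray(s,A([(45,132),(213,240),(465,138),(232,200),(403,138)],177),zt)[:,:2]
print("plate ctr est",((Q-cor[[0,1,2,4,5]]@R.T)*1000).round(1), tp)
# cell corner by line fit: top-face gray, edges vs white bg (left-far edge) not needed; plate: edges of dark vs lighter
for nm,pts,z in(("cell",P,.048),):
    d=P[2]-P[1]; print("cell yaw via scene",np.arctan2(d[1],d[0])+np.pi/2,"len",np.hypot(*d)); 
d=Q[2]-Q[1]; print("plate yaw",np.arctan2(d[1],d[0])+np.pi/2,np.hypot(*d))
```

```text
cell ctr est [[ 571.4 -131.7]
 [ 572.9 -129.8]
 [ 569.  -130.9]
 [ 574.3 -134.8]
 [ 573.  -132.6]
 [ 573.2 -133.2]]
plate ctr est [[ 562.7 -124.3]
 [ 565.9 -125. ]
 [ 564.2 -123.5]
 [ 566.8 -129.6]
 [ 564.1 -123.2]] [ 0.56754409 -0.13410799  0.11086337]
cell yaw via scene -0.280707757281899 len 0.09803588140104737
plate yaw -0.265702441551146 0.09503910175711207
```

>>> move_arm --deltas '[{"dx":0,"dy":0,"dz":0.2,"roll":0,"grip":0.9},{"dx":0,"dy":0,"dz":0.2,"roll":0,"grip":0.9},{"dx":0,"dy":0,"dz":0.15,"roll":0,"grip":0.9},{"dx":0,"dy":0,"dz":0.06,"roll":0,"grip":0.9},{"dx":0,"dy":0,"dz":0,"roll":0,"grip":0.9},{"dx":0,"dy":0,"dz":0,"roll":0,"grip":0.9},{"dx":0,"dy":0,"dz":0,"roll":0,"grip":0.9},{"dx":0,"dy":0,"dz":0,"roll":0,"grip":0.9}]' --force 30

```text
time: 14.05
tool_pos: [0.5674, -0.1345, 0.0921]
eef_rot: [[0.242, 0.97, 0.001], [0.97, -0.242, -0.0], [-0.0, 0.001, -1.0]]
contact_force: [-0.6, -0.4, -1.4]
gripper_width: 0.0118
gripper_force: 30.0
```

Run:
```python
from h import *
togo([.5678,-.1336,.0923],-14)
s=cam("scene"); t=cam("top"); np.save("scene4.npy",s[0]);np.save("top4.npy",t[0])
togo([.5678,-.1336,.0923],-14)
o=np.zeros((600,800,3),np.uint8)
def crop(f,x0,y0,w,h,k):
    return np.clip(cv2.resize(f[y0:y0+h,x0:x0+w],None,fx=k,fy=k,interpolation=cv2.INTER_CUBIC)*1.6,0,255).astype(np.uint8)
o[:,:]=np.pad(crop(s[0],246,177,66,50,12),((0,0),(0,8),(0,0)))
save("cmp2.png",o)
```

```text
t 14.05 pos [ 0.5674 -0.1345  0.0921] yaw_y -14.01 z [ 5.e-04 -2.e-04 -1.e+00] units [ 0.033  0.005 -0.006] roll units -0.0 F [-0.6 -0.4 -1.4] w 0.0118
t 14.15 pos [ 0.5674 -0.1345  0.0921] yaw_y -14.01 z [ 4.e-04 -2.e-04 -1.e+00] units [ 0.033  0.007 -0.007] roll units -0.0 F [-0.6 -0.1 -1. ] w 0.0118
```

View pics/cmp2.png

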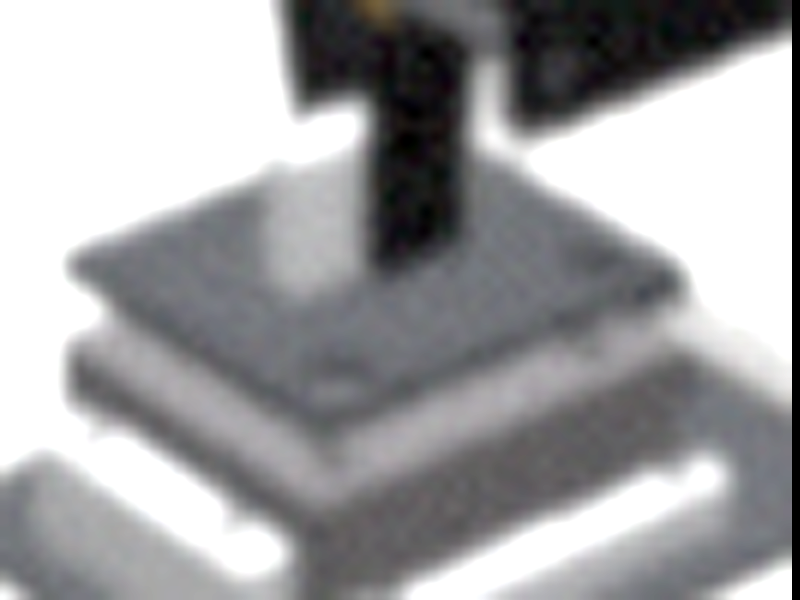

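Run:
```python
from h import *
s=cam("scene")
yaw=-.2445; R=np.array([[np.cos(yaw),-np.sin(yaw)],[np.sin(yaw),np.cos(yaw)]])
cor=np.array([[.042,.048],[-.042,.048],[-.042,-.048]])
pix=lambda L:np.array(L)/12-.5+[246,177]
for nm,L,z in(("cell",[(68,343),(310,512),(690,342)],.048),("plate",[(68,262),(320,418),(685,272)],.0688)):
    P=ray(s,pix(L),z)[:,:2]; e=(P-cor@R.T)*1000
    print(nm,e.round(1),e.mean(0).round(1), "shape",np.hypot(*(P[0]-P[1])).round(4),np.hypot(*(P[2]-P[1])).round(4))
# gradient edges: sample intensity along base-frame normals through face edges, sub-pixel edge location
g=cv2.cvtColor(s[0],cv2.COLOR_RGB2GRAY).astype(np.float32)
g0=cv2.cvtColor(np.load("scene2.npy"),cv2.COLOR_RGB2GRAY).astype(np.float32)
def prof(img,z,axis,sgn,ctr):
    off=np.arange(-.010,.0101,.001); al=np.linspace(-.03,.03,25); half=[.042,.048][axis]; v=[]
    for d in off:
        p=np.zeros((25,2)); p[:,axis]=sgn*(half+d); p[:,1-axis]=al
        uv=proj(s,np.c_[ctr+p@R.T,np.full(25,z)]).astype(np.float32)
        v.append(cv2.remap(img,uv[:,:1].copy(),uv[:,1:].copy(),cv2.INTER_CUBIC).mean())
    return np.round(v).astype(int)
ctr=np.array([.5678,-.1336])
print("offs -10..10mm")
for nm,img,z in(("cell",g0,.048),("plateTop",g,.0688),("plateBot",g,.0628)):
    for ax,sg,l in((1,1,"+y"),(0,-1,"-x")): print(nm,l,prof(img,z,ax,sg,ctr).tolist())
print("cell +x",prof(g0,.048,0,1,ctr).tolist());
```

```text
cell [[ 569.6 -131. ]
 [ 572.4 -130. ]
 [ 572.2 -134.5]] [ 571.4 -131.8] shape 0.0815 0.1004
plate [[ 567.3 -129.3]
 [ 571.6 -132.3]
 [ 569.4 -127.6]] [ 569.4 -129.7] shape 0.0792 0.092
offs -10..10mm
cell +y [107, 107, 108, 109, 110, 110, 109, 109, 107, 105, 102, 98, 93, 87, 80, 74, 69, 66, 65, 66, 69]
cell -x [106, 105, 103, 100, 97, 92, 88, 83, 78, 73, 70, 67, 65, 63, 62, 62, 61, 61, 61, 61, 62]
plateTop +y [72, 72, 73, 73, 74, 74, 74, 73, 72, 70, 68, 65, 63, 62, 62, 65, 70, 78, 87, 96, 104]
plateTop -x [71, 70, 70, 69, 68, 66, 64, 62, 60, 59, 60, 62, 65, 70, 75, 80, 85, 90, 93, 97, 100]
plateBot +y [74, 73, 72, 70, 67, 65, 62, 61, 60, 62, 66, 72, 80, 87, 94, 101, 106, 111, 114, 115, 116]
plateBot -x [61, 60, 60, 61, 64, 69, 73, 79, 84, 89, 93, 96, 98, 100, 102, 104, 105, 105, 104, 103, 101]
cell +x [107, 108, 108, 108, 108, 109, 111, 113, 117, 123, 129, 137, 145, 154, 163, 172, 180, 188, 193, 198, 201]
```

Run:
```python
from h import *
t=cam("top"); g0=cv2.cvtColor(np.load("top2.npy"),cv2.COLOR_RGB2GRAY).astype(np.float32)
yaw=-.2445; R=np.array([[np.cos(yaw),-np.sin(yaw)],[np.sin(yaw),np.cos(yaw)]])
def prof(img,c,z,axis,sgn,half,ctr,lo,hi):
    al=np.linspace(lo,hi,20); v=[]
    for d in np.arange(-.010,.0101,.001):
        p=np.zeros((20,2)); p[:,axis]=sgn*(half+d); p[:,1-axis]=al
        uv=proj(c,np.c_[ctr+p@R.T,np.full(20,z)]).astype(np.float32)
        v.append(cv2.remap(img,uv[:,:1].copy(),uv[:,1:].copy(),cv2.INTER_CUBIC).mean())
    return np.round(v).astype(int).tolist()
cc=np.array([.5678,-.1336]); b=np.array([.563,-.153])
for n,a in(("cell-x lo",(0,-1,.042,cc,-.04,0)),("cell-x hi",(0,-1,.042,cc,0,.04)),("cell+x",(0,1,.042,cc,-.03,.03)),("cell+y",(1,1,.048,cc,-.03,.03)),("cell-y",(1,-1,.048,cc,.005,.038))): print(n,prof(g0,t,.048,*a))
for n,a in(("base-x",(0,-1,.064,b,-.03,.07)),("base+x",(0,1,.064,b,-.07,.07)),("base+y",(1,1,.092,b,-.05,.05)),("base-y",(1,-1,.092,b,-.05,.05))): print(n,prof(g0,t,.008,*a))
```

```text
cell-x lo [83, 84, 84, 83, 81, 77, 71, 64, 57, 53, 52, 58, 69, 84, 99, 112, 122, 130, 134, 136, 135]
cell-x hi [83, 84, 83, 83, 80, 77, 72, 64, 57, 51, 51, 57, 68, 83, 98, 112, 123, 130, 134, 136, 135]
cell+x [80, 79, 79, 78, 78, 79, 80, 81, 84, 89, 94, 101, 107, 111, 112, 109, 102, 93, 83, 75, 72]
cell+y [81, 81, 81, 81, 81, 81, 82, 84, 88, 93, 101, 109, 117, 124, 128, 131, 133, 133, 134, 134, 134]
cell-y [82, 82, 82, 82, 82, 81, 80, 77, 75, 71, 68, 65, 63, 61, 61, 61, 61, 62, 63, 63, 64]
base-x [63, 56, 51, 49, 50, 54, 61, 70, 80, 92, 103, 112, 119, 124, 127, 129, 129, 129, 129, 129, 129]
base+x [92, 92, 90, 85, 79, 73, 69, 69, 72, 80, 90, 101, 110, 117, 123, 126, 128, 129, 129, 129, 129]
base+y [101, 94, 86, 76, 67, 60, 57, 58, 65, 75, 86, 98, 108, 116, 122, 126, 128, 129, 130, 130, 129]
base-y [53, 53, 53, 54, 57, 62, 71, 81, 92, 103, 112, 119, 124, 127, 128, 129, 129, 129, 129, 128, 128]
```

The two cameras agree to about 1 mm, so one small correction of 0.7 mm in x and 0.3 mm in y remains.

>>> move_arm --deltas '[{"dx":0.01,"dy":0.02,"dz":0,"roll":0,"grip":0.9},{"dx":0,"dy":0,"dz":0,"roll":0,"grip":0.9},{"dx":0,"dy":0,"dz":0,"roll":0,"grip":0.9},{"dx":0,"dy":0,"dz":0,"roll":0,"grip":0.9},{"dx":0,"dy":0,"dz":0,"roll":0,"grip":0.9},{"dx":0,"dy":0,"dz":0,"roll":0,"grip":0.9}]' --force 30

```text
time: 14.75
tool_pos: [0.5679, -0.1344, 0.0919]
eef_rot: [[0.242, 0.97, 0.0], [0.97, -0.242, -0.0], [-0.0, 0.0, -1.0]]
contact_force: [0.4, 0.1, -1.9]
gripper_width: 0.0113
gripper_force: 30.0
```

Run:
```python
from h import *
togo([.5681,-.1341,.0923],-14)
print(arm.hand_in())
```

```text
t 14.75 pos [ 0.5679 -0.1344  0.0919] yaw_y -14.01 z [ 0.e+00 -1.e-04 -1.e+00] units [ 0.01   0.005 -0.014] roll units -0.0 F [ 0.4  0.1 -1.9] w 0.0113
the job is handed in; nothing more can be done
None
```

The job is handed in (no verdict was returned): the lever is swung to its hard stop with the block against the end stop, and the three-hole cover is held level about 15 mm above it, holes lined up to an estimated 1 mm.

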